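Check a refitted folding leg for square

TASK

The folding leg frame of this small tray table has just been refitted; the table lies underside up in its clamping jig. Swing the loose leg frame up until it snaps home upright in its detent and let go of it, then take the try square and press it into the inside corner between the table and the leg post on the robot's side: stock flat down on the table, back of the blade flat against the inner face of the post and in the middle of its width. Finish while still gripping the square and pressing it into the corner both ways, with the leg still locked upright, and leave the other things on the bench undisturbed.

Things in the scene. Friction and masses are not known exactly. Their poses are not given: they have to be found in the camera images.
- leg (a joint): angle of the working leg frame: 0 folded flat, 1.571 upright and locked. Two tan posts (22 mm wide, 20 mm thick, 178 mm from hinge to foot, 210 mm apart) joined near the feet by a round rail. Starts partly raised, stays where left (stiff hinge; 2 to 4 N at the rail to lift). A spring pin resists from about 1.1 to 1.37 rad, then pulls it home over about the last 0.08 rad, onto a hard stop
- leg_hinge (a point): fixed point on the hinge axis, half-way between the posts, 11 mm above the table's face. x along the hinge axis, y level towards where the folded leg lies (inner side of the raised leg), z up. At leg angle a the rail's middle is 160 mm * (cos a along y + sin a along z) from here
- leg_rail (a point): middle of the leg frame's round beech rail: 16 mm diameter, 188 mm free length along the hinge axis, 160 mm from the hinge axis. It turns with the leg
- corner (a point): fixed point: inside corner where the inner face of the robot-side post (when upright) meets the table's face, mid-width of the post (22 mm). x level along the hinge axis, y square to the post face and away from it, z up. Free table face (37 mm above the bench) to +y for 200 mm, then the other, folded leg. The post's face is flat from 11 to 160 mm above the table, rounded below
- square_center (a point): middle of the try square's stock, 15 mm above its underside. It stands on the stock, blade up. Stock: dark bar 130 (x) x 24 (y) x 30 mm (z). Blade: bright strip 28 mm wide (x), 4 mm thick (y), at the stock's +x end, up to 150 mm above the underside. Stock end and blade back form one flat face 65 mm to +x. 0.3 to 0.45 kg; grip the stock across y, 20 to 35 mm to -x, clear of the blade
- square_heel (a point): outer corner of the square: bottom edge of its heel face, middle of the width (65 mm to +x and 15 mm below square_center); axes as of square_center. It goes to point corner, with the square's +x pointing along -y of corner
- square_toe (a point): bottom edge of the stock's other end, middle of the width (130 mm from the heel)
- blade_tip (a point): top end of the blade's back edge, 150 mm straight above the heel
- tabletop: the tray table's flat panel, 280 x 450 mm, tan with a beech rim, held fast underside up in the plywood jig; origin in the middle of its upper face, axes as of corner
- post: the robot-side post of the working leg frame; origin on the hinge axis in the middle of the frame, y along the post towards its foot
- square: the whole try square; origin in the middle of the stock's underside, axes as of square_center
- glasses_case: bystander: black and tan spectacle case, 60 x 160 x 35 mm, origin under its centre
- phone: bystander: black phone lying flat, 72 x 148 x 9 mm, origin under its centre
- tape_roll: bystander: white roll of tape, 90 mm across, 38 mm high, origin under its centre
- stud_tin: bystander: open tin of boot studs, 76 mm across, 45 mm high, origin under its centre
- screwdriver: bystander: screwdriver with red handle, 190 mm long, lying flat
- pencil_cup: bystander: blue cup of pencils, 72 mm across, 150 mm high with the pencils, origin under its centre
Things that resemble listed ones, but are neither listed nor needed, are in the scene too. Of the things that look like the square, the smallest one is meant.

How it is judged:
On the way, in this order (a step that is already met when the one before it is completed fails the run):
1. the leg frame is swung up, snapped home in its detent and let go (value of joint leg above 1.55 rad and contact force between the fingers and leg below 0.1 N), for 0.2 s.
2. the gripped square is pressed into the corner, touching table and post (contact force between square and tabletop above 1 N and contact force between square and post above 1 N and contact force between the fingers and square above 5 N), for 0.2 s.
At the end, for the whole second after the job is handed in: Leg within 0.02 rad of upright; square gripped (over 5 N), still, pressing table and post over 1 N each; heel within 2 mm and toe within 3 mm of the table, heel within 2.5 mm and blade tip within 3.5 mm of the post face; within 8 mm of its middle; turned under 0.05, tilted under 0.03 rad (all of step 2 and value of joint leg above 1.55 rad and z of square_heel in the frame of corner below 0.002 m and z of square_toe in the frame of corner below 0.003 m and y of square_heel in the frame of corner below 0.0025 m and y of blade_tip in the frame of corner below 0.0035 m and x of square_heel in the frame of corner between -0.008 and 0.008 m and angle between the y axis of square and the x axis of tabletop, either way round below 0.05 rad and angle between square's own z axis and vertical below 0.03 rad and linear speed of square below 0.01 m/s); the arm keeps its last pose, push and grip.
It fails at once if a bystander is moved by more than 30 mm (distance of any of glasses_case, phone, tape_roll, stud_tin, screwdriver, pencil_cup from where it was at the start of the episode above 0.03 m).
It also fails if it takes over 64 s, if anything falls off the work surface, if the arm or the gripper's body presses on something with over 40 N, if the wrist force passes 120 N, or if a joint passes its speed limit or range.

ROBOT

A 6-joint arm with a two-finger parallel gripper is mounted at the origin on the work surface. World frame = base frame: x ahead of the robot, y to its left, z up, the work surface at z = 0. Lengths are in m, angles in rad, forces in N, time in s.
With the tool pointing down it reaches from about 0.35 to 0.975 m from the base axis. Payload 4.9 kg.
Tool frame: the origin (TCP) lies at the very end of the fingers, on their centre line; the grasp point (between the pads) lies 19 mm behind it (ctrl.grasp_offset is the distance from the TCP to the grasp point, in m); y points along the fingers, z is the direction in which the jaws open and shut, and the axes are right-handed (so a half turn about y gives the same grasp; the last joint's range is limited). The gripper opens to 85 mm and grips with 20 to 120 N. Pads are 22 mm wide; open, the fingers measure 114 mm over their backs; the gripper's body (76 mm by 85 mm) begins 54 mm behind the grasp point. The pads swing forward as they close: fully open they stand 13 mm farther back than shut.
Start: joints at [1.125, 0.053, 1.613, -0, 1.476, -0.119], TCP at [0.201, 0.592, 0.231] pointing down, gripper open.
Joint ranges: [-3.01, 3.01], [-1.01, 2.22], [0.06, 2.58], [-1.02, 4.17], [0.09, 2.62], [-3.14, 3.14]. Speed limits (rad/s): [2.57, 2.57, 3.14, 3.14, 3.14, 3.14].

INTERFACE

Orientations are given as a rotation vector (axis times angle).
In Python, from station import ctrl, eyes, finish_job, find_in, regions_of, pinpoint gives the robot as it stands.
- The arm moves only by the tool play_rows, never from a script. Its argument "moves" is a list of rows, each an object of numbers: "x", "y", "z": the shift along the world's x, y, z in cm; "turn": the turn about the world's z in degrees; "jaw": the finger opening in cm, from 0 to 8.54. A call has 1 to 8 rows; each row shifts and turns the commanded pose from where the row before left it; what a row does not reach is not made up. A row lasts 1/12 s, in which the tool goes at most 41.7 mm and 7.16 degrees, less where a joint would pass 70% of its speed; a pose out of reach is approached as far as the arm can. A call is refused whole if a number of a shift passes 4.17 or a number of a turn 7.16, either way. A call with a gripper value outside its range is refused whole. The fingers move at their own pace and stop on an object; "squeeze" is the grip in N (left out, the last holds). Time passes only in rows, so rows that do not move let the fingers close. It gives the time, the measured TCP pose, the force and the opening at its end, in the units of the state.
- ctrl.get_obs(): the state, without advancing time (a new reading comes with each control period).
- eyes.get_image(name): name is "scene" or "top"; returns a dict with "img" (420x560x3 uint8, red, green, blue), "camera_matrix" (3x3 intrinsics, pixels), "cam_to_world" (4x4, takes a point from camera to world coordinates). Camera axes: x right, y up, looking along -z (the intrinsics and any distortion apply to the point x, -y, -z); pixel columns grow to the right and rows downward; lengths in m; the calibration is good to about 2 mm. A picture is of the moment at which its call begins. There is no depth.
- finish_job(): hands the job in, once; it reports no verdict.
Trained networks look in the newest picture that a camera, given by its name, has taken for a name from the list of things; names that differ only in an ending like _2 or _b are one class to them, and where a whole thing is asked for, a point or a joint stands for the part that bears it (a point fixed in the world has none). Each returns a list of dicts, best first, with "score" (0 to 1); they miss things now and then, are a little off and sometimes report something else, mostly with a low value. They report only what shows in the picture. A call takes as long as a camera call. They do not tell look-alikes from the thing itself.
- find_in(camera, query): "point" ([column, row] in pixels, amid what is visible of it).
- regions_of(camera, query): "pixels" (420x560 bool, what is visible of it) and "point" ([column, row] in pixels, amid what is visible of it).
- pinpoint(camera, query): "point" ([column, row] in pixels: a listed point, or the origin of a listed thing).
The state is a dict: "t": time; "q": joint angles; "dq": joint speeds; "effort": joint torques, N m; "tool_pos": TCP position; "tool_rot": TCP orientation; "contact_force": force on the tool from outside, world axes, zero at the start; "wrist_torque": the same for the moment, N m; "opening": finger opening in m.
Only numpy, scipy, OpenCV 4.12 (cv2) and the standard library are available. Lean on these libraries where they do the work, as an engineer would, in place of code of your own. Each camera call takes 0.05 s, during which the arm holds its last target.

## Working session

There is one attempt and no reset: what is moved stays moved. The work goes in short steps, Python scripts to look and compute and a tool call to move; the robot and the scene stay as the last step left them, time stands still between calls to the robot, and variables do not carry over. Pictures are saved under pics/ and viewed, and the job is handed in when it is done.

Besides the shell and the picture viewer there is one more tool, called after "Request:" as a command line: name --argument value ..., lists and objects as JSON in quotes. play_rows: Moves the arm, as the interface text tells. Its arguments: {"type":"object","properties":{"moves":{"type":"array"},"squeeze":{"type":"number"}},"required":["moves"]}

```bash
ls; mkdir -p pics
python3 - <<'E'
from station import ctrl, eyes
import cv2
for n in("scene","top"):
    r=eyes.get_image(n); cv2.imwrite(f"pics/{n}0.png",r["img"][:,:,::-1]); print(n,r["camera_matrix"],r["cam_to_world"].round(4) if hasattr(r["cam_to_world"],'round') else r["cam_to_world"], r.keys())
print(ctrl.get_obs(), ctrl.grasp_offset)
E
```

```text
pics
scene [[472.47292431   0.         279.39340742]
 [  0.         472.47292431 219.51923633]
 [  0.           0.           1.        ]] [[ 0.7876 -0.3282  0.5215  1.2413]
 [ 0.6161  0.431  -0.6593 -1.1248]
 [-0.0084  0.8406  0.5417  0.8591]
 [ 0.      0.      0.      1.    ]] dict_keys(['img', 'camera_matrix', 'cam_to_world'])
top [[483.39078273   0.         283.2225918 ]
 [  0.         483.39078273 207.27942016]
 [  0.           0.           1.        ]] [[-0.0079  0.9886 -0.1503  0.3367]
 [-0.9999 -0.01   -0.0129 -0.2223]
 [-0.0143  0.1502  0.9886  1.3718]
 [ 0.      0.      0.      1.    ]] dict_keys(['img', 'camera_matrix', 'cam_to_world'])
{'t': 0.1, 'q': array([ 1.12501018e+00,  5.32888380e-02,  1.61412979e+00,  1.49626893e-05,
        1.47600859e+00, -1.18985062e-01]), 'dq': array([-0.00081265, -0.00060251, -0.00372252, -0.00025914,  0.00147556,
       -0.00147127]), 'effort': array([-1.44242513e-04, -3.94900274e+01, -3.71365535e+01, -7.36890433e-05,
        3.95922514e-03, -1.64724707e-05]), 'tool_pos': array([0.20038077, 0.59142264, 0.23020328]), 'tool_rot': array([-1.55729974,  0.25693976, -0.25611109]), 'contact_force': array([-0.66270047,  0.58048762,  0.0380401 ]), 'wrist_torque': array([-0.0128711 , -0.01613135,  0.01211941]), 'opening': 0.08534752563112498} 0.0187
```

View pics/scene0.png

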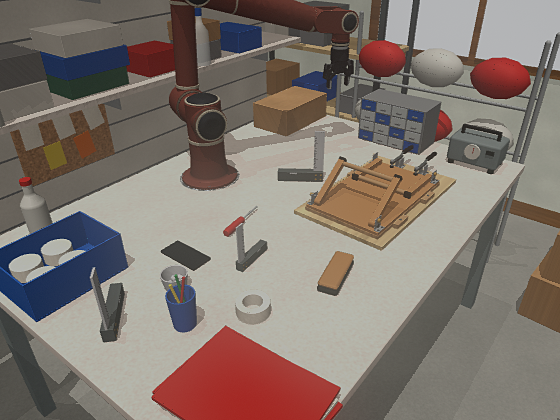

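View pics/top0.png

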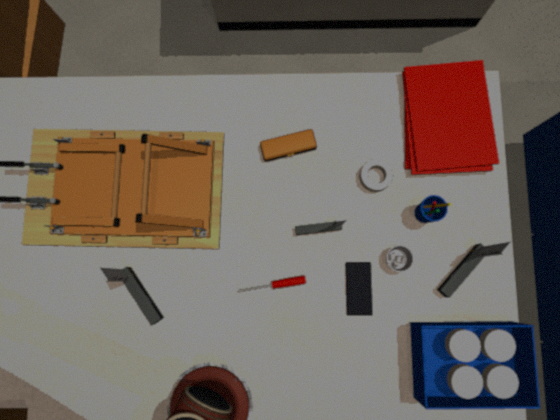

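```bash
cat > h.py <<'E'
import numpy as np,cv2
from scipy.spatial.transform import Rotation as R
from station import ctrl, eyes, find_in, regions_of, pinpoint
def cams():
    return {n:eyes.get_image(n) for n in("scene","top")}
def proj(c,P):
    T=np.linalg.inv(np.array(c["cam_to_world"])); P=np.atleast_2d(P)
    p=P@T[:3,:3].T+T[:3,3]; K=np.array(c["camera_matrix"])
    q=np.c_[p[:,0],-p[:,1],-p[:,2]]@K.T
    return q[:,:2]/q[:,2:]
def ray(c,uv):
    K=np.array(c["camera_matrix"]);T=np.array(c["cam_to_world"])
    d=np.linalg.inv(K)@[uv[0],uv[1],1]; d=T[:3,:3]@[d[0],-d[1],-d[2]]
    return T[:3,3],d/np.linalg.norm(d)
def onz(c,uv,z):
    o,d=ray(c,uv); return o+d*(z-o[2])/d[2]
def tri(ca,ua,cb,ub):
    A=np.zeros((3,3));b=np.zeros(3);L=[]
    for c,u in((ca,ua),(cb,ub)):
        o,d=ray(c,u);M=np.eye(3)-np.outer(d,d);A+=M;b+=M@o;L.append((o,M))
    p=np.linalg.solve(A,b); return p,[np.linalg.norm(M@(p-o)) for o,M in L]
E
python3 - <<'E'
from h import *
c=cams()
for q in ["leg_hinge","leg_rail","corner","square_center","square_heel","square_toe","blade_tip","tabletop","post","square","glasses_case","phone","tape_roll","stud_tin","screwdriver","pencil_cup"]:
    for n in c:
        print(q,n,[(np.round(d["point"],1).tolist(),round(d["score"],2)) for d in pinpoint(n,q)][:5])
E
```

```text
leg_hinge scene [([341.0, 213.1], 0.97)]
leg_hinge top [([201.5, 186.9], 0.83)]
leg_rail scene [([362.8, 170.5], 0.58), ([320.8, 204.2], 0.51), ([238.7, 228.1], 0.18)]
leg_rail top [([146.2, 177.0], 0.76)]
corner scene [([319.5, 200.6], 0.91), ([368.6, 171.7], 0.53)]
corner top [([196.8, 224.5], 0.61)]
square_center scene [([300.8, 174.5], 0.97), ([249.1, 254.7], 0.87), ([114.4, 307.2], 0.86)]
square_center top [([320.3, 227.6], 0.98), ([139.5, 294.4], 0.88), ([461.7, 270.6], 0.64)]
square_heel scene [([106.7, 343.6], 0.75), ([239.0, 272.4], 0.69), ([321.6, 179.8], 0.56), ([236.7, 229.4], 0.24)]
square_heel top [([125.1, 267.9], 0.97), ([475.4, 247.5], 0.77), ([340.1, 228.1], 0.66), ([271.6, 284.4], 0.61)]
square_toe scene [([264.0, 249.2], 0.91), ([272.9, 177.7], 0.61)]
square_toe top [([441.3, 292.7], 0.64), ([155.6, 318.7], 0.61), ([292.9, 232.5], 0.56)]
blade_tip scene [([236.9, 228.6], 0.86), ([327.3, 130.3], 0.78), ([94.7, 278.9], 0.57)]
blade_tip top [([343.1, 218.6], 0.94), ([511.4, 240.1], 0.75), ([96.9, 267.3], 0.72), ([356.8, 290.8], 0.6), ([318.6, 226.6], 0.19)]
tabletop 
[... 232 characters left out ...]
op [([457.4, 269.9], 0.72), ([319.2, 228.3], 0.61), ([143.3, 299.5], 0.58), ([132.1, 186.5], 0.19)]
glasses_case scene [([335.0, 280.6], 0.92), ([253.7, 313.3], 0.53)]
glasses_case top [([287.7, 145.1], 0.92)]
phone scene [([186.7, 254.3], 0.81)]
phone top [([357.6, 291.5], 0.97)]
tape_roll scene [([251.8, 310.5], 0.57), ([239.1, 269.9], 0.45), ([242.6, 224.6], 0.25)]
tape_roll top [([373.8, 180.0], 0.87), ([393.2, 257.5], 0.29)]
stud_tin scene [([174.8, 286.6], 0.68)]
stud_tin top [([397.0, 259.3], 0.75)]
screwdriver scene [([241.2, 222.2], 0.49)]
screwdriver top [([271.5, 284.9], 0.66)]
pencil_cup scene [([185.7, 322.3], 0.8)]
pencil_cup top [([423.6, 212.4], 0.77), ([371.2, 177.7], 0.61)]
```

Run:
```python
from h import *
c=cams();S,T=c["scene"],c["top"]
def t(a,b,l): 
    p,e=tri(S,a,T,b); print(l,p.round(4),np.round(e,4))
    return p
t((341,213.1),(201.5,186.9),"hinge");t((362.8,170.5),(146.2,177),"rail");t((319.5,200.6),(196.8,224.5),"corner")
t((373.4,192.9),(134.6,185),"tabletop")
for n,d in {"mid":[(239,272.4),(340.1,228.1),(264,249.2),(292.9,232.5),(236.9,228.6),(343.1,218.6)],
 "left":[(321.6,179.8),(125.1,267.9),(272.9,177.7),(155.6,318.7),(327.3,130.3),(96.9,267.3)],
 "right":[(106.7,343.6),(475.4,247.5),None,(441.3,292.7),(94.7,278.9),(511.4,240.1)]}.items():
    if d[2]: 
        h=t(d[0],d[1],n+" heel");o=t(d[2],d[3],n+" toe");b=t(d[4],d[5],n+" tip")
    else: h=t(d[0],d[1],n+" heel");o=onz(T,d[3],0);b=t(d[4],d[5],n+" tip")
    print(n,"len",np.linalg.norm(h-o),"tip h",np.linalg.norm(b-h))
print("obs",[(k,onz(T,v,z).round(3)) for k,v,z in [("case",(288,145),.02),("phone",(357,291),0),("tape",(374,178),.0),("tin",(397,258),0),("drv",(272,284),0.01),("cup",(430,209),.07)]])
cv2.imwrite("pics/sq.png",np.hstack([cv2.resize(S["img"][200:290,200:300],None,fx=4,fy=4,interpolation=2),cv2.resize(T["img"][190:280,270:370],None,fx=4,fy=4,interpolation=2)])[:,:,::-1])
cv2.imwrite("pics/tb.png",np.hstack([cv2.resize(S["img"][130:250,285:465],None,fx=2.2,fy=3,interpolation=2)[:360],cv2.resize(T["img"][120:260,20:230],None,fx=1.9,fy=1.9,interpolation=2)[:0].reshape(0,0,3) if 0 else cv2.resize(T["img"][120:260,20:230],(396,360))])[:,:,::-1])
```

```text
hinge [0.5952 0.0209 0.0453] [0.004 0.004]
rail [0.5991 0.1428 0.1527] [0.007 0.007]
corner [0.494  0.0357 0.0477] [0.0022 0.0022]
tabletop [0.6064 0.2138 0.0366] [0.0015 0.0015]
mid heel [ 0.4863 -0.3648 -0.0073] [0.0025 0.0025]
mid toe [ 0.4731 -0.2314 -0.008 ] [0.0001 0.0001]
mid tip [ 0.4913 -0.3601  0.145 ] [0.0017 0.0017]
mid len 0.13398855024891862 tip h 0.15243457984104228
left heel [0.3737 0.2415 0.0024] [0.0033 0.0033]
left toe [0.2263 0.1418 0.0082] [0.0133 0.0133]
left tip [0.3758 0.2479 0.2008] [0.0043 0.0043]
left len 0.17805792994535624 tip h 0.1984837624746087
right heel [ 0.4216 -0.754  -0.0076] [0.0069 0.0069]
right tip [ 0.4312 -0.7537  0.1997] [0.0033 0.0033]
right len 0.16495148838882445 tip h 0.20751862364659926
obs [('case', array([ 0.724, -0.22 ,  0.02 ])), ('phone', array([ 0.307, -0.408,  0.   ])), ('tape', array([ 0.628, -0.467,  0.   ])), ('tin', array([ 0.398, -0.524,  0.   ])), ('drv', array([ 0.328, -0.171,  0.01 ])), ('cup', array([ 0.526, -0.603,  0.07 ]))]
```

View pics/sq.png

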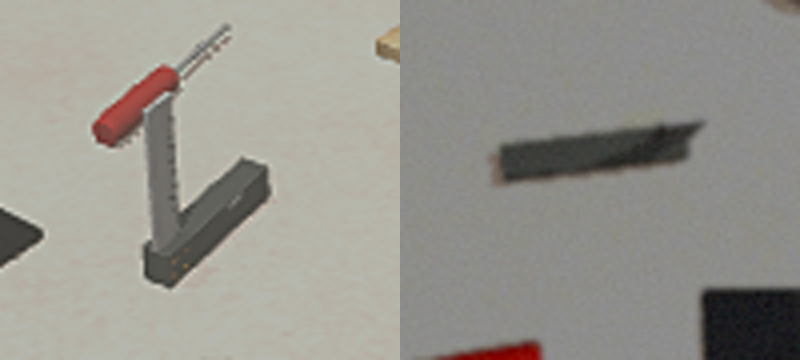

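View pics/tb.png

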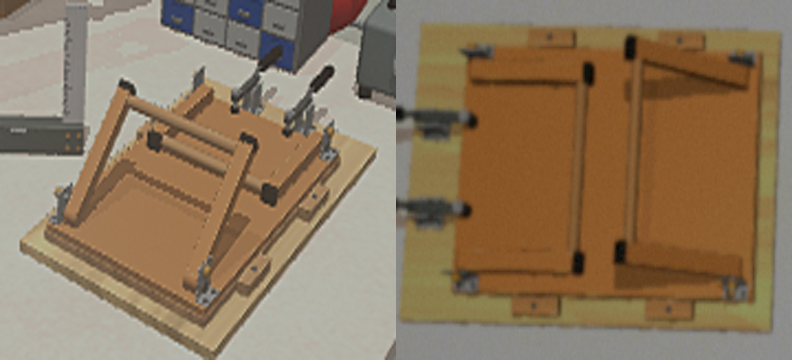

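```bash
cat > ov.py <<'E'
from h import *
def boxpts(): pass
def draw(c,im,P,col,s,off):
    q=(proj(c,np.array(P))-off+0.5)*s-0.5
    cv2.polylines(im,[np.round(q*8).astype(np.int32)],False,col,1,cv2.LINE_AA,3)
def overlay(c,crop,s,polys):
    x0,y0,x1,y1=crop
    im=cv2.resize(c["img"][y0:y1,x0:x1],None,fx=s,fy=s,interpolation=2)[:,:,::-1].copy()
    for P,col in polys: draw(c,im,P,col,s,np.array([x0,y0]))
    return im
E
python3 - <<'E'
from ov import *
c=cams();S,T=c["scene"],c["top"]
print("tool axes\n",R.from_rotvec(ctrl.get_obs()["tool_rot"]).as_matrix().round(3))
print("hinge",onz(T,(201.5,186.9),.048),onz(S,(341,213.1),.048)); print("corner",onz(T,(196.8,224.5),.037),onz(S,(319.5,200.6),.037))
print("tt",onz(T,(134.6,185),.037),onz(S,(373.4,192.9),.037))
for n,k in (("scene",S),("top",T)):
  for q in("tabletop","leg_rail"):
    r=regions_of(n,q)
    for d in r[:2]:
        m=d["pixels"]; ys,xs=np.where(m); print(n,q,round(d["score"],2),m.sum(),xs.min(),xs.max(),ys.min(),ys.max())
# panel from top mask
img=T["img"].astype(int)
m=((img[...,0]-img[...,2]>60)&(img[...,0]<215)).astype(np.uint8); m[:, :30]=0;m[:,240:]=0;m[260:]=0;m[:110]=0
m=cv2.morphologyEx(m,cv2.MORPH_OPEN,np.ones((3,3)))
cv2.imwrite("pics/mask.png",cv2.resize(m[110:260,20:240]*255,None,fx=3,fy=3))
def rect(cx,cy,z,yaw,lx,ly):
    u=np.array([np.cos(yaw),np.sin(yaw),0]);v=np.array([-u[1],u[0],0]);o=np.array([cx,cy,z])
    return [o+a*u*lx/2+b*v*ly/2 for a,b in((1,1),(1,-1),(-1,-1),(-1,1),(1,1))]
pol=[(rect(.603,.211,.037,0.0,.28,.45),(255,0,0))]
cv2.imwrite("pics/ovt.png",overlay(T,(15,110,235,260),3.6,pol))
cv2.imwrite("pics/ovs.png",overlay(S,(285,135,465,250),4.4,pol))
E
```

```text
tool axes
 [[ 0.947 -0.     0.321]
 [-0.321 -0.     0.947]
 [ 0.    -1.    -0.   ]]
hinge [0.59790324 0.02305506 0.048     ] [0.59521269 0.01321797 0.048     ]
corner [0.49356852 0.03634645 0.037     ] [0.48538241 0.05306218 0.037     ]
tt [0.60756805 0.21470587 0.037     ] [0.60603887 0.21146016 0.037     ]
scene tabletop 0.74 4025 305 439 163 237
scene tabletop 0.51 1258 166 196 275 331
scene leg_rail 0.74 1153 314 400 157 225
scene leg_rail 0.26 4225 305 439 163 239
top tabletop 0.74 11854 50 214 138 237
top leg_rail 0.68 1679 136 206 134 227
```

View pics/ovt.png

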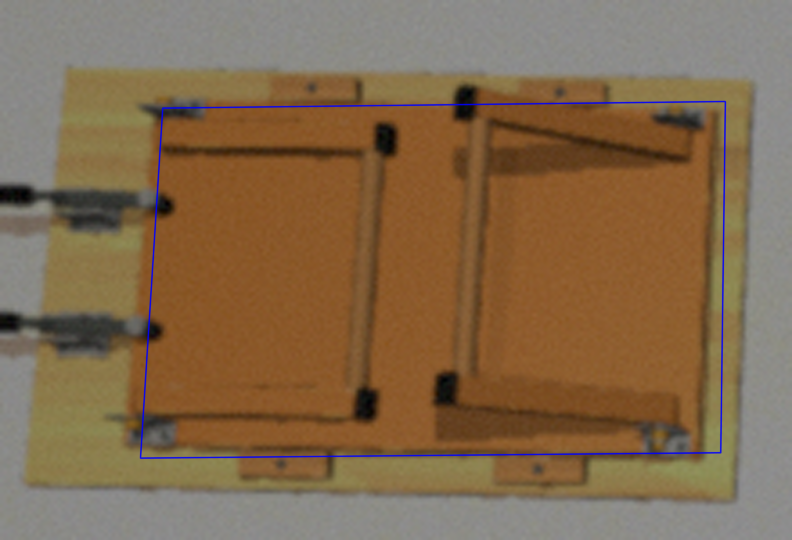

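View pics/ovs.png

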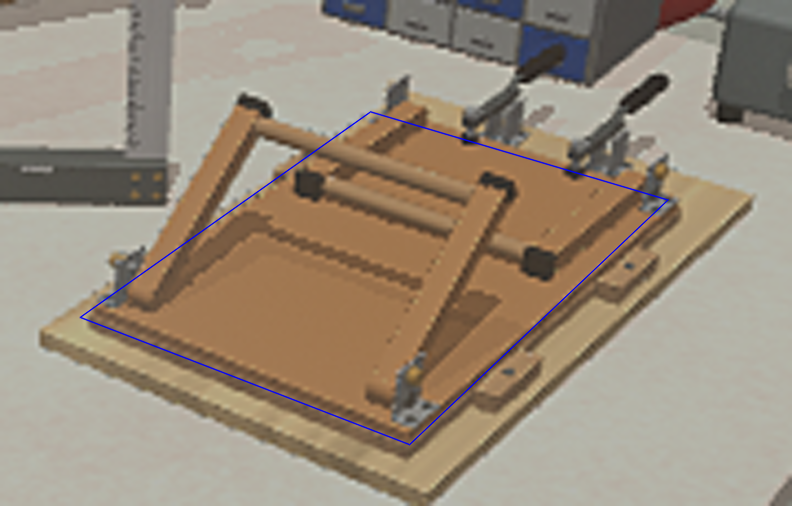

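```bash
cat > tb.py <<'E'
from ov import *
def rect(cx,cy,z,yaw,lx,ly):
    u=np.array([np.cos(yaw),np.sin(yaw),0]);v=np.array([-u[1],u[0],0]);o=np.array([cx,cy,z])
    return [o+a*u*lx/2+b*v*ly/2 for a,b in((1,1),(1,-1),(-1,-1),(-1,1),(1,1))]
def leg(hx,hy,yaw,a,hz=.048):
    u=np.array([np.cos(yaw),np.sin(yaw),0]);v=np.array([-u[1],u[0],0]);z=np.array([0,0,1.]);o=np.array([hx,hy,hz])
    d=np.cos(a)*v+np.sin(a)*z; n=np.sin(a)*v-np.cos(a)*z
    L=[]
    for s in(-1,1):
        for w in(-.011,.011):
            for t in (-.01,.01):
                b=o+u*(s*.105+w)+n*t
                L.append([b,b+.178*d])
    r=o+.16*d
    L.append([r-.094*u,r+.094*u]); L.append([o-.12*u,o+.12*u])
    return L
E
python3 - <<'E'
from tb import *
from scipy.optimize import least_squares
c=cams();S,T=c["scene"],c["top"]
px=np.array([(163,103),(718,110),(700,458),(128,447)])/3.6+[15,110]
f=lambda p:(proj(T,np.array(rect(p[0],p[1],.037,p[2],.28,.45))[:4])-px).ravel()
s=least_squares(f,[.6,.21,0]);print(s.x,s.fun.round(1))
p=s.x
u=np.array([np.cos(p[2]),np.sin(p[2])]);v=np.array([-u[1],u[0]])
# fit leg with pinpoints
h=np.array([.597,.020])
print("hinge in table frame",(h-p[:2])@u,(h-p[:2])@v)
h0=p[:2]+v*(-.19)
pol=[(rect(p[0],p[1],.037,p[2],.28,.45),(255,0,0))]+[(l,(0,255,0)) for l in leg(h0[0],h0[1],p[2],.71)]
cv2.imwrite("pics/ovt1.png",overlay(T,(15,110,235,260),3.6,pol))
cv2.imwrite("pics/ovs1.png",overlay(S,(285,135,465,250),4.4,pol))
E
```

```text
[ 0.60230219  0.21763848 -0.02996765] [-1.2 -1.1  0.6 -0.3  1.3  0.7 -0.7  0.4]
hinge in table frame 0.00062206624584068 -0.1977086146499662
```

View pics/ovt1.png

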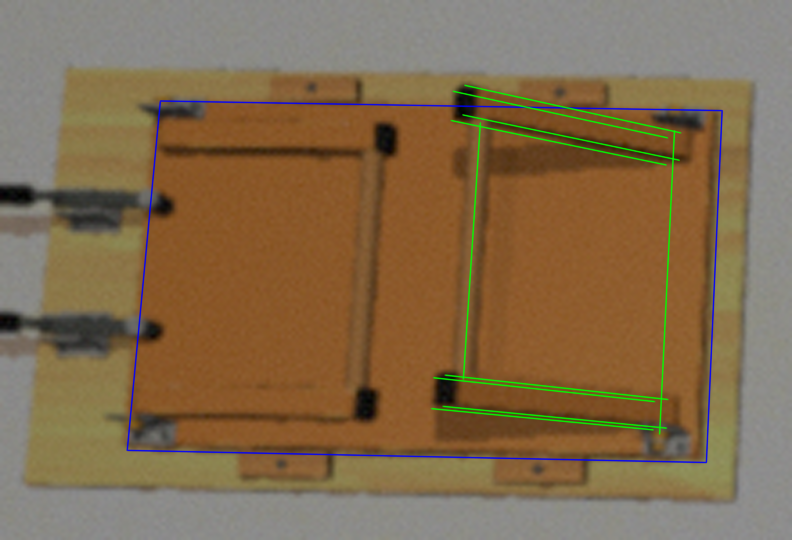

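View pics/ovs1.png

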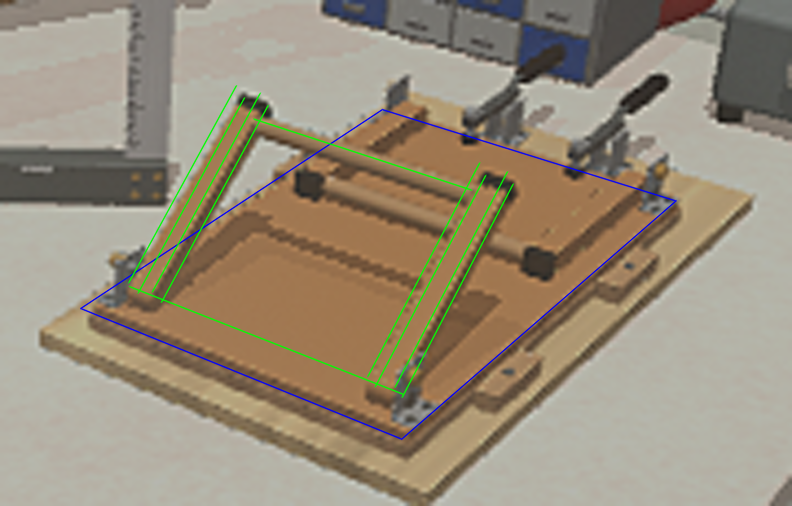

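Request:
play_rows --moves '[{"x":2.85,"y":-2.75,"turn":-4.7,"jaw":0},{"x":2.85,"y":-2.75,"turn":-4.7,"jaw":0},{"x":2.85,"y":-2.75,"turn":-4.7,"jaw":0},{"x":2.85,"y":-2.75,"turn":-4.7,"jaw":0},{"x":2.85,"y":-2.75,"turn":-4.7,"jaw":0},{"x":2.85,"y":-2.75,"turn":-4.7,"jaw":0},{"x":2.85,"y":-2.75,"turn":-4.7,"jaw":0},{"x":2.85,"y":-2.75,"turn":-4.7,"jaw":0}]' --squeeze 40

```text
invalid input
```

Request:
play_rows --moves '[{"x":2.85,"y":-2.75,"turn":-4.7,"jaw":0},{"x":2.85,"y":-2.75,"turn":-4.7,"jaw":0},{"x":2.85,"y":-2.75,"turn":-4.7,"jaw":0},{"x":2.85,"y":-2.75,"turn":-4.7,"jaw":0},{"x":2.85,"y":-2.75,"turn":-4.7,"jaw":0},{"x":2.85,"y":-2.5,"turn":-4.7,"jaw":0},{"x":0,"y":0},{"x":0,"y":0}]'

```text
invalid input
```

Request:
play_rows --moves '[{"x":2.8,"y":-2.7,"z":0,"turn":-4.7,"jaw":0}]' --squeeze 40

```text
t: 2.38
tool_pos: [0.2256, 0.5673, 0.2313]
tool_rot: [-1.546, 0.319, -0.315]
contact_force: [1.2, -0.3, -0.7]
opening: 0.0753
```

Request:
play_rows --moves '[{"x":2.8,"y":-2.7,"z":0,"turn":-4.7,"jaw":0},{"x":2.8,"y":-2.7,"z":0,"turn":-4.7,"jaw":0},{"x":2.8,"y":-2.7,"z":0,"turn":-4.7,"jaw":0},{"x":2.8,"y":-2.7,"z":0,"turn":-4.7,"jaw":0},{"x":2.8,"y":-2.7,"z":0,"turn":-4.7,"jaw":0},{"x":2.8,"y":-2.7,"z":0,"turn":-4.7,"jaw":0},{"x":2.8,"y":-2.7,"z":0,"turn":-4.7,"jaw":0},{"x":2.8,"y":-2.7,"z":0,"turn":-4.7,"jaw":0}]' --squeeze 40

```text
t: 3.05
tool_pos: [0.4537, 0.3474, 0.2316]
tool_rot: [-1.405, 0.832, -0.832]
contact_force: [0.6, -0.3, -0.1]
opening: 0.0
```

Request:
play_rows --moves '[{"x":2.8,"y":-2.7,"z":0,"turn":-4.7,"jaw":0},{"x":2.8,"y":-2.7,"z":0,"turn":-4.7,"jaw":0},{"x":2.8,"y":-2.7,"z":0,"turn":-4.7,"jaw":0},{"x":2.8,"y":-2.7,"z":0,"turn":-4.7,"jaw":0},{"x":2.8,"y":-2.7,"z":0,"turn":-4.7,"jaw":0},{"x":0,"y":0,"z":0,"turn":0,"jaw":0}]'

```text
t: 3.55
tool_pos: [0.5965, 0.2089, 0.2312]
tool_rot: [-1.249, 1.142, -1.147]
contact_force: [-0.7, 0.4, 0.2]
opening: -0.0004
```

Request:
play_rows --moves '[{"x":0,"y":0,"z":-3.5,"turn":0,"jaw":0},{"x":0,"y":0,"z":-3.5,"turn":0,"jaw":0},{"x":0,"y":-1.0,"z":-3.0,"turn":0,"jaw":0},{"x":0,"y":-1.0,"z":0,"turn":0,"jaw":0},{"x":0,"y":-1.0,"z":0,"turn":0,"jaw":0},{"x":0,"y":-1.0,"z":0,"turn":0,"jaw":0}]'

```text
t: 4.05
tool_pos: [0.5936, 0.1734, 0.1334]
tool_rot: [-1.251, 1.136, -1.139]
contact_force: [0.6, -0.4, 0.7]
opening: 0.0001
```

Request:
play_rows --moves '[{"x":0,"y":-1,"z":0.7,"turn":0,"jaw":0},{"x":0,"y":-1,"z":0.7,"turn":0,"jaw":0},{"x":0,"y":-1,"z":0.7,"turn":0,"jaw":0},{"x":0,"y":-1,"z":0.6,"turn":0,"jaw":0}]'

```text
t: 4.38
tool_pos: [0.5951, 0.1352, 0.1647]
tool_rot: [-1.244, 1.134, -1.139]
contact_force: [-0.5, 3.6, 3.7]
opening: -0.0001
```

Run:
```python
from tb import *
c=cams();S,T=c["scene"],c["top"]
cv2.imwrite("pics/a.png",np.hstack([cv2.resize(S["img"][110:250,285:465],(400,311)),cv2.resize(T["img"][110:260,15:235],(400,311))])[:,:,::-1])
```

```text
(no output)
```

View pics/a.png

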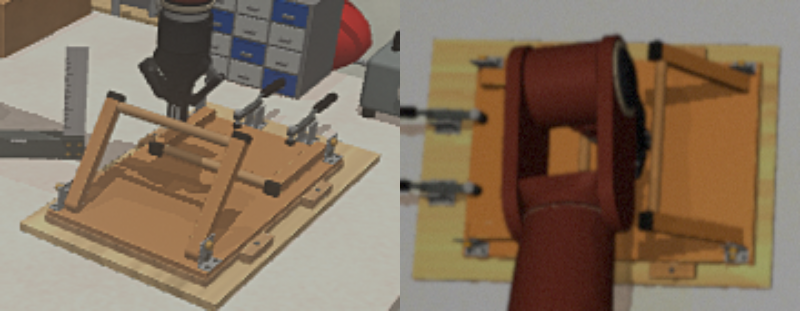

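Request:
play_rows --moves '[{"x":0,"y":-1,"z":0,"turn":0,"jaw":0},{"x":0,"y":-1,"z":0,"turn":0,"jaw":0},{"x":0,"y":-1,"z":0.2,"turn":0,"jaw":0},{"x":0,"y":-1,"z":0.2,"turn":0,"jaw":0}]'

```text
t: 4.82
tool_pos: [0.5933, 0.0944, 0.1644]
tool_rot: [-1.249, 1.138, -1.137]
contact_force: [-1.2, 7.8, 8.4]
opening: -0.0002
```

Request:
play_rows --moves '[{"x":0,"y":-1,"z":0.2,"turn":0,"jaw":0},{"x":0,"y":-1,"z":0.2,"turn":0,"jaw":0},{"x":0,"y":-1,"z":0.2,"turn":0,"jaw":0}]'

```text
t: 5.07
tool_pos: [0.5924, 0.0624, 0.1682]
tool_rot: [-1.254, 1.139, -1.139]
contact_force: [0.3, -0.3, 0.2]
opening: -0.0001
```

Run:
```python
from tb import *
c=cams();S,T=c["scene"],c["top"]
cv2.imwrite("pics/b.png",np.hstack([cv2.resize(S["img"][110:250,285:465],(400,311)),cv2.resize(T["img"][110:260,15:235],(400,311))])[:,:,::-1])
print(ctrl.get_obs()["contact_force"])
```

```text
[-0.72800031  0.26103064  0.14552568]
```

View pics/b.png

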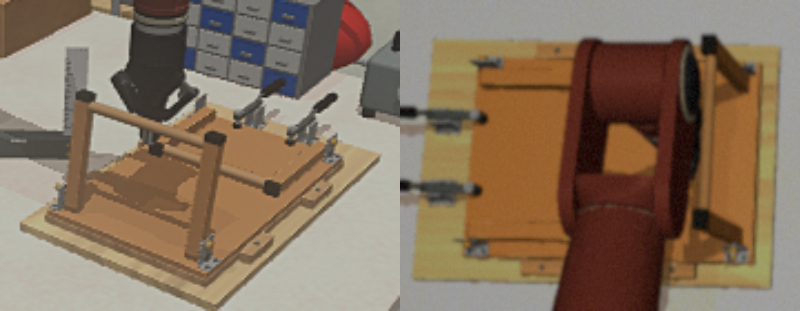

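Request:
play_rows --moves '[{"x":0,"y":-0.8,"z":0.5,"turn":0,"jaw":0},{"x":0,"y":-0.8,"z":0.5,"turn":0,"jaw":0},{"x":0,"y":-0.5,"z":0,"turn":0,"jaw":0}]'

```text
t: 5.42
tool_pos: [0.593, 0.0423, 0.1793]
tool_rot: [-1.252, 1.138, -1.139]
contact_force: [-0.9, 10.7, 1.0]
opening: -0.0
```

Request:
play_rows --moves '[{"x":0,"y":-0.3,"z":0,"turn":0,"jaw":0},{"x":0,"y":-0.3,"z":0,"turn":0,"jaw":0}]'

```text
t: 5.58
tool_pos: [0.5929, 0.042, 0.1793]
tool_rot: [-1.242, 1.143, -1.13]
contact_force: [-0.9, 26.0, 4.2]
opening: 0.0001
```

Request:
play_rows --moves '[{"x":0,"y":3.0,"z":0,"turn":0,"jaw":0},{"x":0,"y":2.5,"z":2,"turn":0,"jaw":0},{"x":-2,"y":0,"z":3.5,"turn":0,"jaw":0},{"x":-2,"y":0,"z":3.5,"turn":0,"jaw":0},{"x":-2,"y":0,"z":3.0,"turn":0,"jaw":5},{"x":-2,"y":-3.3,"z":0,"turn":0,"jaw":5},{"x":-2,"y":-3.5,"z":0,"turn":0,"jaw":5},{"x":0,"y":-4,"z":0,"turn":0,"jaw":5}]'

```text
t: 6.25
tool_pos: [0.4906, -0.0161, 0.2997]
tool_rot: [-1.253, 1.134, -1.137]
contact_force: [1.3, -0.2, 0.2]
opening: 0.0482
```

Request:
play_rows --moves '[{"x":0,"y":-4,"z":0,"turn":0,"jaw":5},{"x":0,"y":-4,"z":0,"turn":0,"jaw":5},{"x":0,"y":-4,"z":0,"turn":0,"jaw":5},{"x":0,"y":-4,"z":0,"turn":0,"jaw":5}]'

```text
t: 6.58
tool_pos: [0.492, -0.1782, 0.2986]
tool_rot: [-1.253, 1.138, -1.139]
contact_force: [1.0, -0.1, 0.4]
opening: 0.0501
```

Run:
```python
from tb import *
c=cams();S,T=c["scene"],c["top"]
p=[.6023,.2176,-.030]
u=np.array([np.cos(p[2]),np.sin(p[2])]);v=np.array([-u[1],u[0]])
h0=np.array(p[:2])+v*(-.195)
pol=[(rect(p[0],p[1],.037,p[2],.28,.45),(255,0,0))]+[(l,(0,255,0)) for l in leg(h0[0],h0[1],p[2],1.571)]
print(h0)
cv2.imwrite("pics/ovt2.png",overlay(T,(15,110,235,260),3.6,pol))
cv2.imwrite("pics/ovs2.png",overlay(S,(285,115,465,250),4.4,pol))
for q in ["leg_hinge","leg_rail","corner","square_center","square_heel","square_toe","blade_tip","square"]:
    for n in c:
        print(q,n,[(np.round(d["point"],1).tolist(),round(d["score"],2)) for d in pinpoint(n,q)][:5])
o=ctrl.get_obs();print(o["t"],o["tool_pos"],R.from_rotvec(o["tool_rot"]).as_matrix().round(3))
cv2.imwrite("pics/t3.png",T["img"][:,:,::-1])
```

```text
[0.59645088 0.02268774]
leg_hinge scene [([342.7, 211.5], 0.84), ([236.9, 269.1], 0.16)]
leg_hinge top [([201.7, 190.0], 0.98)]
leg_rail scene [([347.5, 167.7], 0.85)]
leg_rail top [([190.6, 171.9], 0.86), ([371.6, 178.7], 0.61)]
corner scene [([322.7, 200.4], 0.65)]
corner top [([359.7, 289.1], 0.63), ([199.7, 221.4], 0.59), ([274.8, 286.5], 0.36)]
square_center scene [([111.6, 306.6], 0.95), ([252.9, 255.7], 0.83), ([301.3, 174.4], 0.75)]
square_center top [([141.5, 295.3], 0.85), ([462.0, 268.2], 0.84), ([291.0, 147.1], 0.66), ([318.2, 229.6], 0.57), ([131.8, 187.4], 0.26)]
square_heel scene [([237.4, 272.9], 0.89), ([320.0, 179.4], 0.76), ([105.8, 339.9], 0.58), ([253.5, 314.1], 0.53), ([265.8, 246.9], 0.4)]
square_heel top [([128.0, 267.2], 0.9), ([479.1, 245.4], 0.79), ([340.2, 226.5], 0.57)]
square_toe scene [([266.2, 248.3], 0.96), ([273.5, 177.9], 0.93), ([118.3, 293.1], 0.79)]
square_toe top [([442.4, 295.0], 0.82), ([294.0, 230.7], 0.75), ([154.6, 319.8], 0.69)]
blade_tip scene [([239.0, 228.4], 0.97), ([92.5, 279.8], 0.84), ([324.8, 130.3], 0.82)]
blade_tip top [([101.6, 268.3], 0.84), ([508.9, 241.0], 0.72), ([345.4, 222.7], 0.68)]
square scene [([252.2, 262.0], 0.85), ([114.6, 316.9], 0.65), ([301.8, 177.5], 0.6)]
square top [([459.5, 269.2], 0.87), ([140.5, 296.3], 0.72), ([317.4, 228.9], 0.69)]
7.4833 [ 0.49262854 -0.17599753  0.29830436] [[ 0.096 -0.     0.995]
 [-0.995  0.     0.096]
 [-0.    -1.    -0.   ]]
```

View pics/ovt2.png

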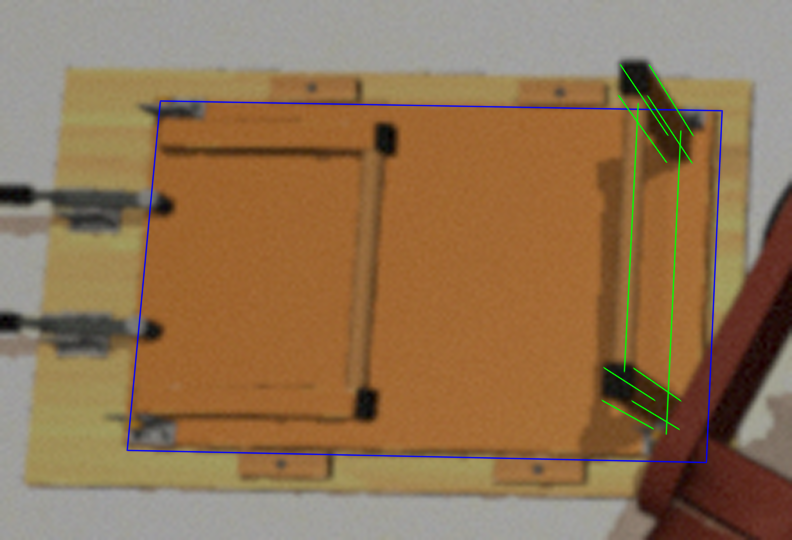

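View pics/ovs2.png

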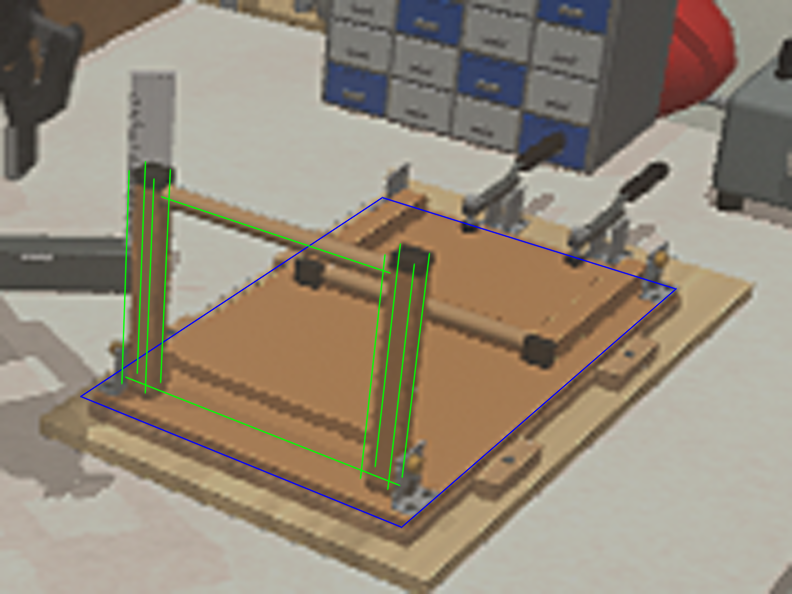

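Run:
```python
from tb import *
from scipy.optimize import least_squares
c=cams();S,T=c["scene"],c["top"]
sp={0:(238.2,272.6),1:(265,248.7),2:(238,228.5),3:(251,255.2)}
tp={0:(340.1,227.3),1:(293.5,231.6),2:(344.2,220.6),3:(319.2,228.6)}
def pts(p):
    d=np.array([np.cos(p[2]),np.sin(p[2]),0]);o=np.array([p[0],p[1],0]);z=np.array([0,0,1.])
    return np.array([o+.065*d,o-.065*d,o+.065*d+.15*z,o+.015*z])
f=lambda p:np.r_[(proj(S,pts(p))-np.array([sp[i] for i in range(4)])).ravel(),(proj(T,pts(p))-np.array([tp[i] for i in range(4)])).ravel()]
s=least_squares(f,[.48,-.298,-1.474],loss="soft_l1");p=s.x;print(p,s.fun.reshape(-1,2).round(1))
def box(p):
    d=np.array([np.cos(p[2]),np.sin(p[2]),0]);n=np.array([-d[1],d[0],0]);o=np.array([p[0],p[1],0]);z=np.array([0,0,1.])
    L=[]
    for zz in(0,.03): L.append(([o+a*.065*d+b*.012*n+zz*z for a,b in((1,1),(1,-1),(-1,-1),(-1,1),(1,1))],(0,0,255)))
    L.append(([o+.065*d+b*.002*n+h*z for b,h in((-1,.03),(-1,.15),(1,.15),(1,.03))],(0,255,0)))
    return L
cv2.imwrite("pics/sq1.png",np.hstack([overlay(S,(200,200,300,290),4,box(p)),overlay(T,(270,190,370,280),4,box(p))]))
g=p[:2]-.027*np.array([np.cos(p[2]),np.sin(p[2])]);print("grasp",g,"jaw angle deg",np.degrees(p[2]+np.pi/2))
```

```text
[ 0.48208428 -0.30008753 -1.48317913] [[ 0.1 -1.9]
 [-1.  -0.6]
 [-2.7 -1.1]
 [ 0.4 -0.2]
 [-0.4 -0.6]
 [ 0.8 -0.5]
 [ 1.5 -0.4]
 [-1.9 -0.3]]
grasp [ 0.47972164 -0.2731911 ] jaw angle deg 5.02009553290742
```

View pics/sq1.png

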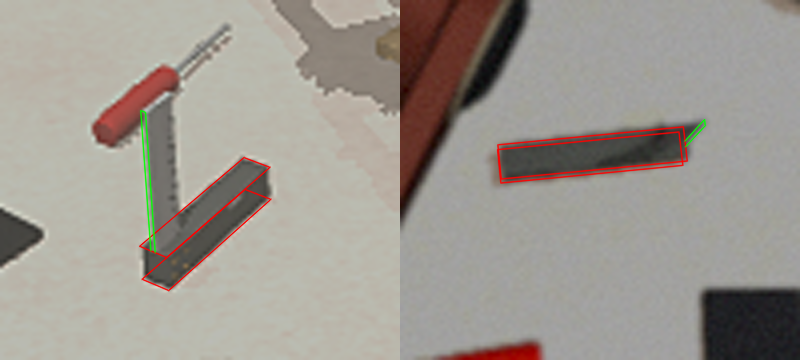

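Request:
play_rows --moves '[{"x":-0.4,"y":-3.3,"z":-2,"turn":0,"jaw":5},{"x":-0.4,"y":-3.3,"z":-2,"turn":0,"jaw":5},{"x":-0.4,"y":-3.2,"z":-2,"turn":0,"jaw":5},{"x":0,"y":0,"z":-4,"turn":0,"jaw":5},{"x":0,"y":0,"z":-4,"turn":0,"jaw":5},{"x":0,"y":0,"z":-4,"turn":0,"jaw":5},{"x":0,"y":0,"z":-4,"turn":0,"jaw":5},{"x":0,"y":0,"z":-1.5,"turn":0,"jaw":5}]'

```text
t: 8.25
tool_pos: [0.4769, -0.2717, 0.0566]
tool_rot: [-1.254, 1.148, -1.131]
contact_force: [-0.7, 1.2, -1.1]
opening: 0.05
```

Run:
```python
from tb import *
c=cams();S,T=c["scene"],c["top"]
cv2.imwrite("pics/g.png",np.hstack([cv2.resize(S["img"][170:290,190:320],(400,369)),cv2.resize(T["img"][180:280,265:375],(400,369))])[:,:,::-1])
print(ctrl.get_obs()["tool_pos"])
```

```text
[ 0.47764542 -0.27201546  0.05855224]
```

View pics/g.png

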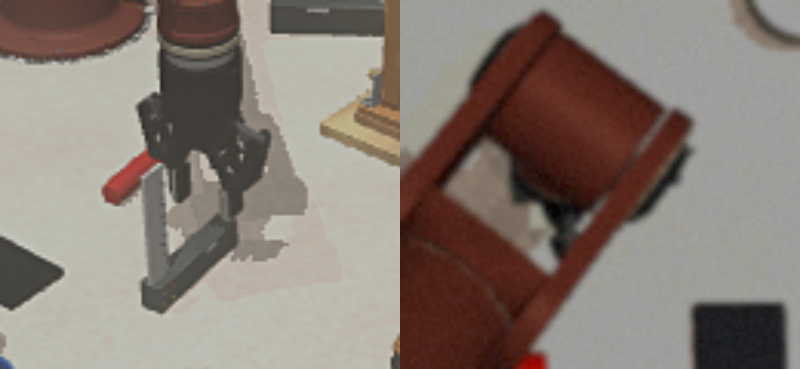

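Request:
play_rows --moves '[{"x":0.2,"y":-0.1,"z":-2,"turn":0,"jaw":5},{"x":0,"y":0,"z":-2,"turn":0,"jaw":5},{"x":0,"y":0,"z":-1.1,"turn":0,"jaw":5},{"x":0,"y":0,"z":0,"turn":0,"jaw":5}]'

```text
t: 8.68
tool_pos: [0.4819, -0.2746, 0.0113]
tool_rot: [-1.253, 1.141, -1.136]
contact_force: [-0.1, 0.7, 0.1]
opening: 0.0502
```

Request:
play_rows --moves '[{"x":0,"y":0,"z":0,"turn":0,"jaw":0},{"x":0,"y":0,"z":0,"turn":0,"jaw":0},{"x":0,"y":0,"z":0,"turn":0,"jaw":0},{"x":0,"y":0,"z":0,"turn":0,"jaw":0},{"x":0,"y":0,"z":0,"turn":0,"jaw":0},{"x":0,"y":0,"z":0,"turn":0,"jaw":0}]' --squeeze 60

```text
t: 9.18
tool_pos: [0.4838, -0.2761, 0.0145]
tool_rot: [-1.253, 1.136, -1.141]
contact_force: [-2.4, 0.6, 6.3]
opening: 0.0228
```

Request:
play_rows --moves '[{"x":0,"y":0,"z":1.5,"turn":0,"jaw":0},{"x":0,"y":0,"z":2,"turn":0,"jaw":0},{"x":0,"y":0,"z":2,"turn":0,"jaw":0},{"x":0,"y":0,"z":0,"turn":0,"jaw":0}]'

```text
t: 9.52
tool_pos: [0.485, -0.2767, 0.0714]
tool_rot: [-1.252, 1.132, -1.145]
contact_force: [1.4, -1.0, -2.5]
opening: 0.0225
```

Run:
```python
from tb import *
c=cams();S,T=c["scene"],c["top"]
for i in range(4):
    c=cams(); o=ctrl.get_obs();print(o["tool_pos"],o["contact_force"],o["wrist_torque"],o["opening"])
S,T=c["scene"],c["top"]
cv2.imwrite("pics/g2.png",np.hstack([cv2.resize(S["img"][170:290,190:320],(400,369)),cv2.resize(T["img"][180:280,265:375],(400,369))])[:,:,::-1])
```

```text
[ 0.4815473  -0.27421389  0.06544685] [ 0.36587817  1.00193415 -3.21295912] [ 0.14285014  0.03759881 -0.01653693] 0.022750628330815013
[ 0.481458   -0.27414482  0.06521541] [ 0.09704539  0.0677652  -3.97881446] [ 0.17120005 -0.0216615  -0.0222565 ] 0.022488201098642104
[ 0.4817858  -0.27443349  0.06571317] [-0.19111018  0.35380584 -3.71654247] [0.16084361 0.00596668 0.06245479] 0.02254393734992022
[ 0.48216658 -0.27476128  0.06637532] [-0.87726885  0.67657301 -3.7023368 ] [ 0.1080154   0.02770908 -0.01160301] 0.02257278723231544
```

View pics/g2.png

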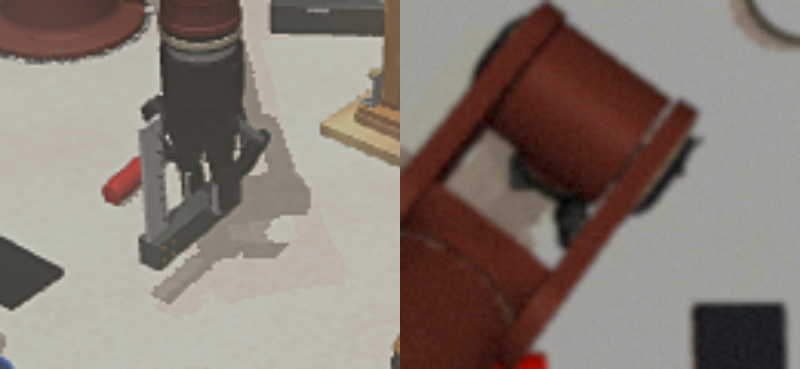

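Request:
play_rows --moves '[{"x":0,"y":0,"z":3,"turn":0,"jaw":0},{"x":0,"y":0,"z":4,"turn":0,"jaw":0},{"x":0,"y":0,"z":4,"turn":0,"jaw":0},{"x":0,"y":0,"z":4,"turn":0,"jaw":0},{"x":0,"y":0,"z":4,"turn":0,"jaw":0},{"x":0,"y":0,"z":4,"turn":0,"jaw":0},{"x":0,"y":2,"z":2,"turn":0,"jaw":0},{"x":0,"y":3,"z":0,"turn":0,"jaw":0}]'

```text
t: 10.68
tool_pos: [0.4846, -0.2276, 0.325]
tool_rot: [-1.25, 1.13, -1.151]
contact_force: [0.9, 1.1, -3.5]
opening: 0.0223
```

Request:
play_rows --moves '[{"x":0.2,"y":4,"z":0,"turn":-0.9,"jaw":0},{"x":0.2,"y":4,"z":0,"turn":-0.9,"jaw":0},{"x":0.2,"y":4,"z":0,"turn":-0.9,"jaw":0},{"x":0.2,"y":4,"z":0,"turn":-0.9,"jaw":0},{"x":0.2,"y":4,"z":0,"turn":-0.9,"jaw":0},{"x":0.2,"y":4,"z":0,"turn":-0.9,"jaw":0},{"x":0.2,"y":4,"z":0,"turn":-0.9,"jaw":0},{"x":0.2,"y":4,"z":0,"turn":-0.9,"jaw":0}]'

```text
t: 11.35
tool_pos: [0.4983, 0.0969, 0.3172]
tool_rot: [-1.194, 1.232, -1.232]
contact_force: [1.9, -0.6, -3.8]
opening: 0.0226
```

Request:
play_rows --moves '[{"x":0,"y":3,"z":0,"turn":0,"jaw":0},{"x":0,"y":2,"z":0,"turn":0,"jaw":0},{"x":0,"y":0,"z":0,"turn":0,"jaw":0}]'

```text
t: 11.6
tool_pos: [0.4981, 0.1485, 0.3169]
tool_rot: [-1.196, 1.229, -1.226]
contact_force: [0.3, -0.6, -3.7]
opening: 0.023
```

Run:
```python
from tb import *
c=cams();c=cams()
o=ctrl.get_obs();print(o["t"],o["tool_pos"],o["contact_force"],o["wrist_torque"],o["opening"],R.from_rotvec(o["tool_rot"]).as_matrix()[:,2])
S,T=c["scene"],c["top"]
cv2.imwrite("pics/h.png",np.hstack([cv2.resize(S["img"][60:260,270:470],(400,400)),cv2.resize(T["img"][100:270,30:230],(400,400))])[:,:,::-1])
```

```text
11.8 [0.49865007 0.14425019 0.3170779 ] [ 0.07113939 -0.61022831 -3.46707058] [ 0.10908607 -0.06066869 -0.08833498] 0.02259240439480009 [ 9.99524855e-01 -3.08223390e-02 -2.20442721e-04]
```

View pics/h.png

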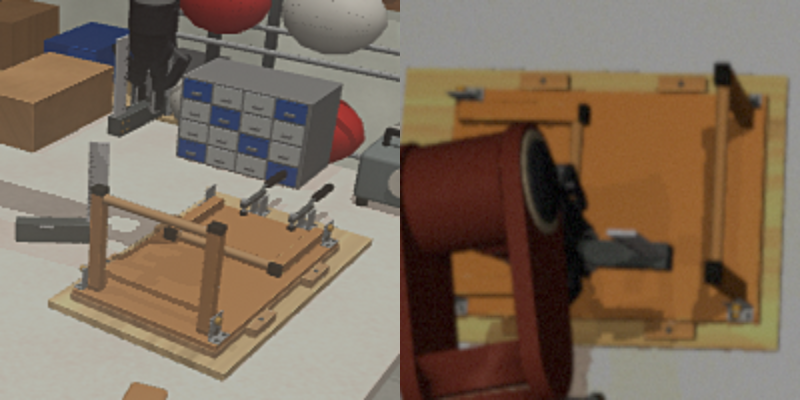

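Request:
play_rows --moves '[{"x":0,"y":0.3,"z":-3.6,"turn":0,"jaw":0},{"x":0,"y":0,"z":-3.6,"turn":0,"jaw":0},{"x":0,"y":0,"z":-3.6,"turn":0,"jaw":0},{"x":0,"y":0,"z":-3.6,"turn":0,"jaw":0},{"x":0,"y":0,"z":-3.6,"turn":0,"jaw":0},{"x":0,"y":0,"z":-3.6,"turn":0,"jaw":0},{"x":0,"y":0,"z":-3,"turn":0,"jaw":0},{"x":0,"y":0,"z":0,"turn":0,"jaw":0}]'

```text
t: 12.47
tool_pos: [0.493, 0.1457, 0.0638]
tool_rot: [-1.206, 1.242, -1.228]
contact_force: [-1.7, -0.8, -5.1]
opening: 0.0226
```

Run:
```python
from tb import *
c=cams();c=cams()
o=ctrl.get_obs();print(o["t"],o["tool_pos"],o["contact_force"],o["wrist_torque"],R.from_rotvec(o["tool_rot"]).as_matrix()[:,2])
S,T=c["scene"],c["top"]
cv2.imwrite("pics/h2s.png",cv2.resize(S["img"][120:240,295:415],(800,600))[:,:,::-1])
cv2.imwrite("pics/h2t.png",cv2.resize(T["img"][120:250,90:230],(700,600))[:,:,::-1])
for q in ["corner","leg_rail","square_heel","square_toe","blade_tip"]:
    for n in c:
        print(q,n,[(np.round(d["point"],1).tolist(),round(d["score"],2)) for d in pinpoint(n,q)][:5])
```

```text
12.6667 [0.50096083 0.14764944 0.07428829] [ 0.33163977  0.02497687 -2.75487679] [ 0.13330506 -0.02975948  0.0287153 ] [ 0.99950631 -0.03103766  0.00487762]
corner scene [([321.7, 203.3], 0.74)]
corner top [([197.2, 223.6], 0.77)]
leg_rail scene [([347.1, 167.2], 0.7), ([332.9, 187.8], 0.44)]
leg_rail top [([188.9, 172.4], 0.86)]
square_heel scene [([322.5, 180.7], 0.74), ([322.4, 195.6], 0.68), ([107.0, 343.0], 0.66), ([172.9, 288.7], 0.21)]
square_heel top [([190.6, 223.6], 0.86), ([480.2, 244.4], 0.66)]
square_toe scene [([345.6, 181.3], 0.93), ([275.6, 176.2], 0.77), ([118.0, 296.4], 0.71)]
square_toe top [([442.2, 293.1], 0.79), ([159.3, 319.4], 0.66), ([140.6, 220.8], 0.53)]
blade_tip scene [([327.1, 158.6], 0.89), ([94.4, 278.7], 0.89), ([324.4, 129.3], 0.55)]
blade_tip top [([511.1, 241.4], 0.86), ([176.4, 217.1], 0.59), ([199.5, 226.3], 0.54)]
```

View pics/h2s.png

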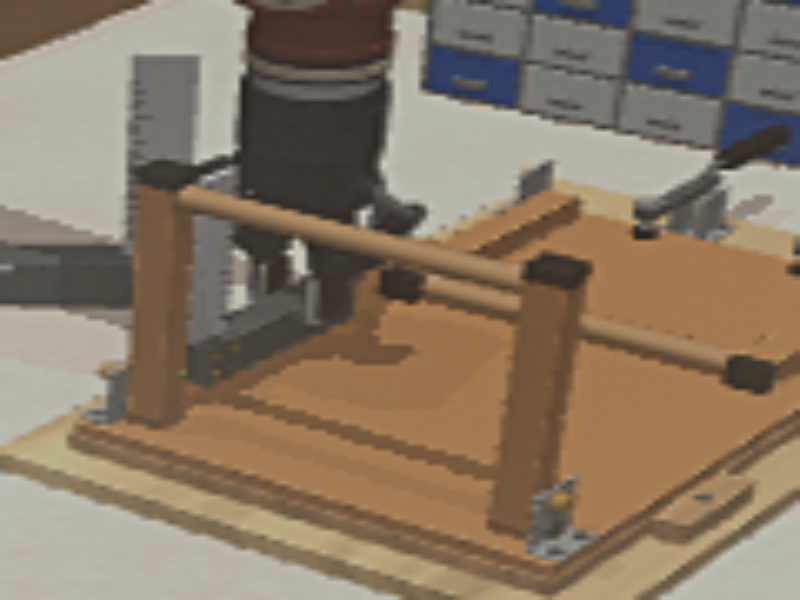

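View pics/h2t.png

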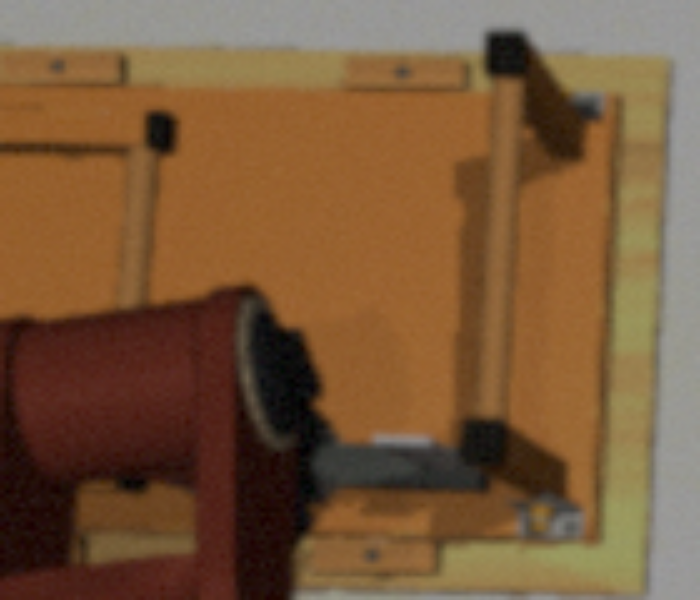

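Run:
```python
from tb import *
c=cams()
S,T=c["scene"],c["top"]
for _ in range(3):
    cams();o=ctrl.get_obs();print(o["t"],o["tool_pos"],o["contact_force"])
def t(a,b,l): 
    p,e=tri(S,a,T,b); print(l,p.round(4),np.round(e,4))
t((322.4,195.6),(190.6,223.6),"heel");t((345.6,181.3),(140.6,220.8),"toe");t((327.1,158.6),(176.4,217.1),"tip");t((347.1,167.2),(188.9,172.2),"rail");t((321.7,202),(197.5,223.6),"corner")
def box(p,z0):
    d=np.array([np.cos(p[2]),np.sin(p[2]),0]);n=np.array([-d[1],d[0],0]);o=np.array([p[0],p[1],z0]);z=np.array([0,0,1.])
    L=[]
    for zz in(0,.03): L.append(([o+a*.065*d+b*.012*n+zz*z for a,b in((1,1),(1,-1),(-1,-1),(-1,1),(1,1))],(0,0,255)))
    L.append(([o+.065*d+b*.002*n+h*z for b,h in((-1,.03),(-1,.15),(1,.15),(1,.03))],(255,255,0)))
    return L
p=o["tool_pos"]; yaw=-.03
v=np.array([.03,1]); 
b=box((p[0]-.026*v[0],p[1]-.026*v[1],-np.pi/2-.03),p[2]-.0105)
pol=b+[(l,(0,255,0)) for l in leg(.599,.0225,yaw,1.571)]
cv2.imwrite("pics/i1.png",np.hstack([overlay(S,(295,130,395,230),4,pol),overlay(T,(130,150,230,250),4,pol)]))
```

```text
13.3667 [0.49854411 0.14793122 0.07121536] [-0.37202249  0.17777874 -3.32549373]
13.4667 [0.49855851 0.14790692 0.07120126] [ 0.73940406  1.21592775 -3.6638857 ]
13.5667 [0.49860099 0.14787847 0.07124951] [ 0.10996643  0.40714536 -4.0018576 ]
heel [0.4952 0.0503 0.0608] [0.0023 0.0023]
toe [0.5037 0.1879 0.0596] [0.0014 0.0014]
tip [0.4977 0.0598 0.1945] [0.0048 0.0048]
rail [0.6012 0.0232 0.2111] [0.0021 0.0021]
corner [0.4992 0.0366 0.043 ] [0.005 0.005]
```

View pics/i1.png

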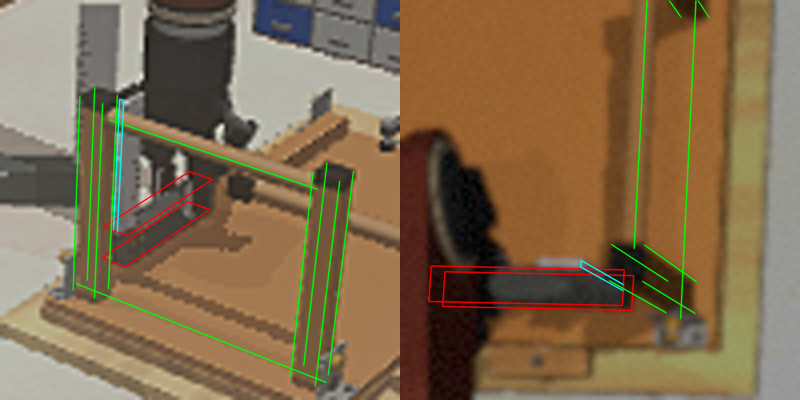

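Request:
play_rows --moves '[{"x":-0.1,"y":0,"z":-1,"turn":0,"jaw":0},{"x":0,"y":0,"z":-1,"turn":0,"jaw":0},{"x":0,"y":0,"z":0,"turn":0,"jaw":0},{"x":0,"y":0,"z":0,"turn":0,"jaw":0},{"x":0,"y":0,"z":0,"turn":0,"jaw":0},{"x":0,"y":0,"z":0,"turn":0,"jaw":0}]'

```text
t: 14.07
tool_pos: [0.4974, 0.1478, 0.0508]
tool_rot: [-1.196, 1.232, -1.231]
contact_force: [1.1, 0.0, -2.6]
opening: 0.0227
```

Request:
play_rows --moves '[{"x":0,"y":-0.5,"z":0,"turn":0,"jaw":0},{"x":0,"y":-0.5,"z":0,"turn":0,"jaw":0},{"x":0,"y":0,"z":-0.1,"turn":0,"jaw":0},{"x":0,"y":0,"z":-0.1,"turn":0,"jaw":0},{"x":0,"y":0,"z":0,"turn":0,"jaw":0},{"x":0,"y":0,"z":0,"turn":0,"jaw":0}]'

```text
t: 14.57
tool_pos: [0.4976, 0.1369, 0.0506]
tool_rot: [-1.197, 1.232, -1.232]
contact_force: [-5.0, -3.2, 6.3]
opening: 0.0227
```

Request:
play_rows --moves '[{"x":0,"y":-0.4,"z":0,"turn":0,"jaw":0},{"x":0,"y":-0.3,"z":0,"turn":0,"jaw":0},{"x":0,"y":0,"z":0,"turn":0,"jaw":0},{"x":0,"y":0,"z":0,"turn":0,"jaw":0},{"x":0,"y":0,"z":0,"turn":0,"jaw":0}]'

```text
t: 14.98
tool_pos: [0.4987, 0.131, 0.0506]
tool_rot: [-1.193, 1.23, -1.232]
contact_force: [-0.8, 1.7, 5.6]
opening: 0.0223
```

Request:
play_rows --moves '[{"x":0,"y":-0.3,"z":0,"turn":0,"jaw":0},{"x":0,"y":0,"z":0,"turn":0,"jaw":0},{"x":0,"y":0,"z":0,"turn":0,"jaw":0},{"x":0,"y":0,"z":0,"turn":0,"jaw":0}]'

```text
t: 15.32
tool_pos: [0.4989, 0.1283, 0.0506]
tool_rot: [-1.192, 1.23, -1.232]
contact_force: [-0.3, 3.4, 5.1]
opening: 0.0226
```

Request:
play_rows --moves '[{"x":-0.1,"y":-0.2,"z":0,"turn":0,"jaw":0},{"x":0,"y":0,"z":0,"turn":0,"jaw":0},{"x":0,"y":0,"z":0,"turn":0,"jaw":0},{"x":0,"y":0,"z":0,"turn":0,"jaw":0}]'

```text
t: 15.65
tool_pos: [0.4983, 0.1275, 0.0506]
tool_rot: [-1.189, 1.23, -1.231]
contact_force: [3.3, 8.6, 3.3]
opening: 0.0225
```

Request:
play_rows --moves '[{"x":0,"y":-0.2,"z":0,"turn":0,"jaw":0},{"x":0,"y":0,"z":0,"turn":0,"jaw":0},{"x":0,"y":0,"z":0,"turn":0,"jaw":0},{"x":0,"y":0,"z":0,"turn":0,"jaw":0}]'

```text
t: 15.98
tool_pos: [0.4984, 0.1274, 0.0506]
tool_rot: [-1.185, 1.232, -1.228]
contact_force: [2.7, 16.6, 2.6]
opening: 0.0224
```

Request:
play_rows --moves '[{"x":0,"y":-0.2,"z":0,"turn":0,"jaw":0},{"x":0,"y":0,"z":0,"turn":0,"jaw":0},{"x":0,"y":0,"z":0,"turn":0,"jaw":0},{"x":0,"y":0,"z":0,"turn":0,"jaw":0}]'

```text
t: 16.32
tool_pos: [0.4983, 0.1273, 0.0506]
tool_rot: [-1.182, 1.234, -1.225]
contact_force: [3.4, 24.6, -0.2]
opening: 0.0226
```

Request:
play_rows --moves '[{"x":0,"y":0.3,"z":-0.2,"turn":0,"jaw":0},{"x":0,"y":0,"z":0,"turn":0,"jaw":0},{"x":0,"y":0,"z":0,"turn":0,"jaw":0},{"x":0,"y":0,"z":0,"turn":0,"jaw":0}]'

```text
t: 16.65
tool_pos: [0.4985, 0.1274, 0.0506]
tool_rot: [-1.189, 1.231, -1.229]
contact_force: [-4.2, 11.0, 15.5]
opening: 0.0222
```

```bash
cat > chk.py <<'E'
from tb import *
import sys
c=cams();c=cams();c=cams()
o=ctrl.get_obs();M=R.from_rotvec(o["tool_rot"]).as_matrix()
print(o["t"],o["tool_pos"],o["contact_force"],o["wrist_torque"],"jawyaw",np.arctan2(M[1,2],M[0,2]),"down",M[:,1])
S,T=c["scene"],c["top"]
cv2.imwrite(f"pics/{sys.argv[1]}s.png",cv2.resize(S["img"][120:240,295:415],(800,600),interpolation=2)[:,:,::-1])
cv2.imwrite(f"pics/{sys.argv[1]}t.png",cv2.resize(T["img"][120:250,90:230],(700,600),interpolation=2)[:,:,::-1])
for q in ["corner","leg_rail","square_heel","square_toe","blade_tip"]:
    for n in c:
        print(q,n,[(np.round(d["point"],1).tolist(),round(d["score"],2)) for d in pinpoint(n,q)][:4])
E
python3 chk.py j
```

```text
16.95 [0.49842991 0.12742287 0.05055882] [-4.21419537 10.41814082 14.86452786] [1.65701369 0.84894212 0.11571092] jawyaw -0.029849640802427257 down [ 0.00344504  0.00534021 -0.99997981]
corner scene [([317.4, 201.2], 0.86)]
corner top [([198.3, 225.6], 0.84)]
leg_rail scene [([346.6, 166.7], 0.82)]
leg_rail top [([188.0, 172.8], 0.8), ([132.8, 184.2], 0.29)]
square_heel scene [([321.9, 181.2], 0.94), ([110.3, 342.6], 0.92), ([315.3, 202.6], 0.8)]
square_heel top [([479.9, 247.2], 0.84), ([197.2, 224.2], 0.55), ([422.5, 214.2], 0.54)]
square_toe scene [([275.2, 178.3], 0.77), ([342.5, 190.2], 0.51)]
square_toe top [([441.2, 293.3], 0.77), ([157.4, 319.4], 0.59)]
blade_tip scene [([91.3, 279.6], 0.89), ([325.9, 132.5], 0.73), ([320.6, 166.4], 0.69), ([319.6, 203.4], 0.19)]
blade_tip top [([511.5, 240.5], 0.75), ([184.3, 215.7], 0.52)]
```

View pics/js.png

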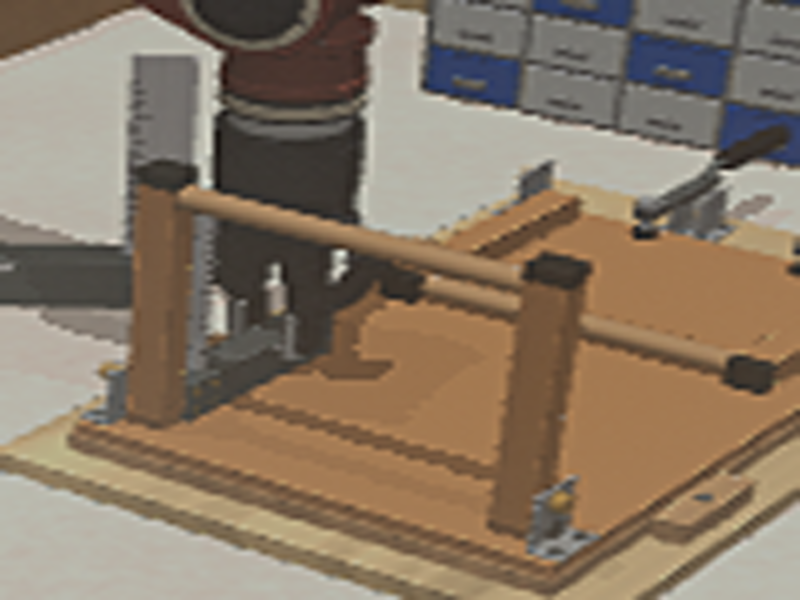

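View pics/jt.png

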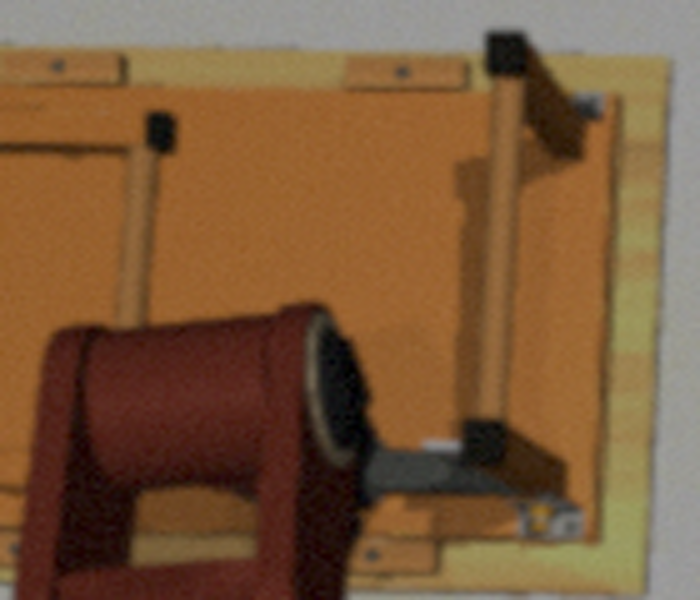

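Request:
play_rows --moves '[{"x":0.1,"y":-0.15,"z":0,"turn":0,"jaw":0},{"x":0,"y":0,"z":0,"turn":0,"jaw":0},{"x":0,"y":0,"z":0,"turn":0,"jaw":0},{"x":0,"y":0,"z":0,"turn":0,"jaw":0}]'

```text
t: 17.78
tool_pos: [0.4986, 0.1274, 0.0505]
tool_rot: [-1.188, 1.235, -1.226]
contact_force: [-8.0, 15.7, 17.0]
opening: 0.0221
```

Run:
```python
from tb import *
c=cams();c=cams()
S,T=c["scene"],c["top"]
o=ctrl.get_obs();p=o["tool_pos"];print(o["t"],p,o["contact_force"],o["wrist_torque"])
def sq(heel,yaw,pit):
    x=np.array([np.sin(yaw),-np.cos(yaw),0]);n=np.array([np.cos(yaw),np.sin(yaw),0]);z=np.array([0,0,1.])
    x2=x*np.cos(pit)+z*np.sin(pit);z2=np.cross(x2,n);x,z=x2,z2
    h=np.array(heel);L=[]
    for zz in(0,.03): L.append(([h-a*x+b*.012*n+zz*z for a,b in((0,1),(0,-1),(.13,-1),(.13,1),(0,1))],(0,0,255)))
    for b in(-.002,.002): L.append(([h+b*n-a*x+k*z for a,k in((0,.03),(0,.15),(.028,.15),(.028,.03))],(255,255,0)))
    return L
a=leg(.599,.0225,-.03,1.571)
for k,pit in(("f",0),("g",.03)):
    pol=sq((.4947,.0363,.037),-.03,pit)
    cv2.imwrite(f"pics/k{k}.png",np.hstack([overlay(S,(300,140,360,220),6,pol),overlay(T,(140,190,210,270),5,pol)[:480] if 0 else cv2.resize(overlay(T,(150,190,210,250),6,pol),(480,480))]))
cv2.imwrite("pics/kr.png",cv2.resize(S["img"][140:220,300:360],None,fx=6,fy=6,interpolation=2)[:,:,::-1])
```

```text
17.9833 [0.49856257 0.12736071 0.05054872] [-7.22304983 16.60370353 16.5783381 ] [2.47756453 1.36158709 0.12182556]
```

View pics/kf.png

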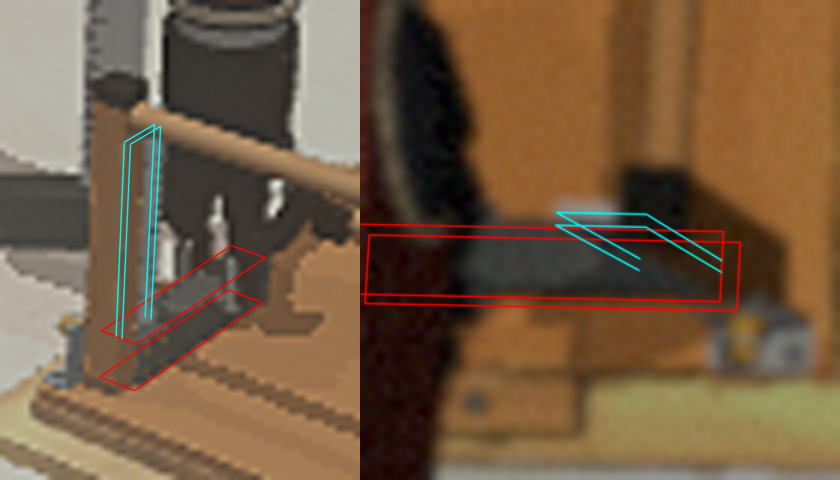

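View pics/kg.png

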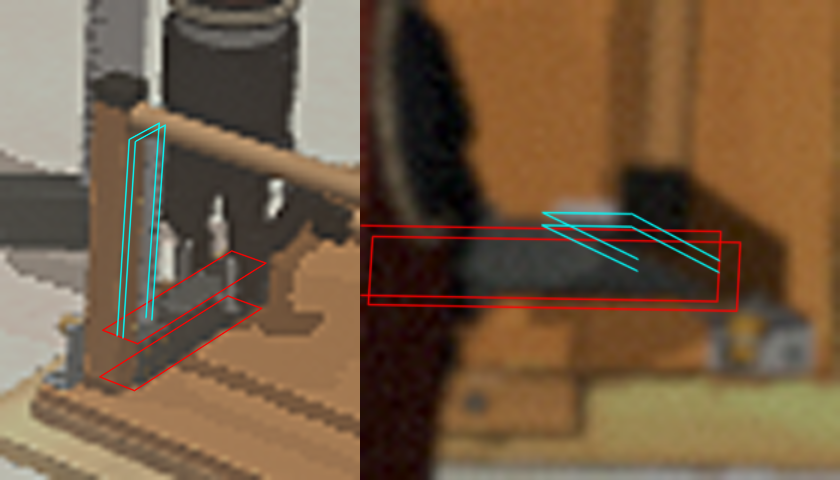

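View pics/kr.png

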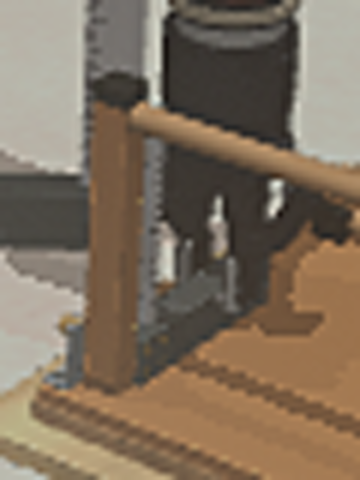

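Run:
```python
from tb import *
c=cams()
S,T=c["scene"],c["top"]
def rc(hx,hy,yaw,zs,s):
    u=np.array([np.cos(yaw),np.sin(yaw),0]);v=np.array([-u[1],u[0],0]);o=np.array([hx,hy,zs])+s*.105*u
    return [o+a*.011*u+b*.01*v for a,b in((1,1),(1,-1),(-1,-1),(-1,1),(1,1))]
pol=[(rc(.599,.0225,-.03,.226,s),(0,255,0)) for s in(-1,1)]
bt=lambda x:[np.array([x+.03*.001*k,.0363+k*.001,.187]) for k in(0,28)]
pol+=[(bt(.4947),(255,255,0)),(bt(.4977),(255,0,255))]
cv2.imwrite("pics/m.png",np.hstack([overlay(T,(165,195,215,245),8,pol),overlay(T,(165,120,215,170),8,pol)]))
cv2.imwrite("pics/m2.png",np.hstack([overlay(T,(165,195,215,245),8,[]),overlay(S,(300,140,350,190),8,pol)]))
```

```text
(no output)
```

View pics/m.png

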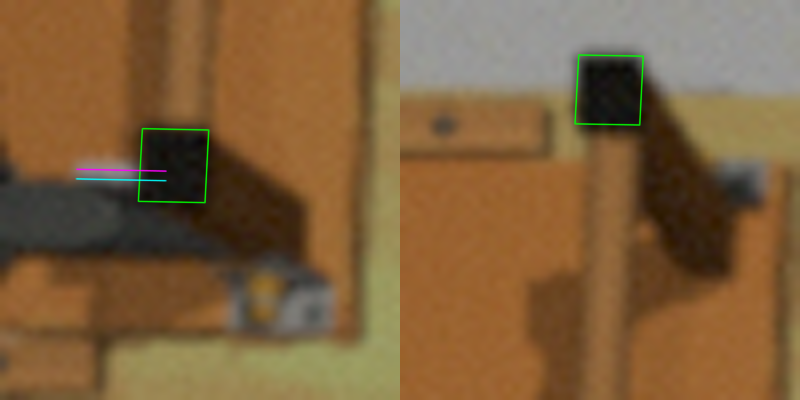

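View pics/m2.png

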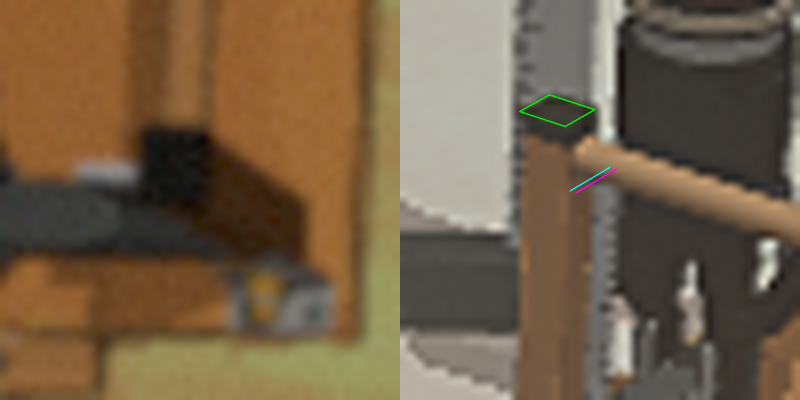

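Request:
play_rows --moves '[{"x":-0.2,"y":0,"z":0,"turn":0,"jaw":0},{"x":0,"y":0,"z":0,"turn":0,"jaw":0},{"x":0,"y":0,"z":0,"turn":0,"jaw":0},{"x":0,"y":0,"z":0,"turn":0,"jaw":0},{"x":0,"y":0,"z":0,"turn":0,"jaw":0},{"x":0,"y":0,"z":0,"turn":0,"jaw":0}]'

```text
t: 18.58
tool_pos: [0.4984, 0.1274, 0.0506]
tool_rot: [-1.183, 1.231, -1.228]
contact_force: [-0.3, 17.6, 10.2]
opening: 0.0225
```

Run:
```python
from tb import *
c=cams();c=cams()
o=ctrl.get_obs();M=R.from_rotvec(o["tool_rot"]).as_matrix();print(o["t"],o["tool_pos"],o["contact_force"],o["wrist_torque"],np.arctan2(M[1,2],M[0,2]),M[:,1],np.abs(o["dq"]).max())
```

```text
18.7833 [0.49847958 0.12739011 0.05060735] [-0.44343406 17.39877382 10.42403752] [2.5216365  0.14482153 0.165533  ] -0.030425839661708712 [ 0.00671287  0.00882365 -0.99993854] 0.0007884733287815687
```

Request:
play_rows --moves '[{"x":0,"y":0.1,"z":-0.1,"turn":0,"jaw":0},{"x":0,"y":0,"z":0,"turn":0,"jaw":0},{"x":0,"y":0,"z":0,"turn":0,"jaw":0},{"x":0,"y":0,"z":0,"turn":0,"jaw":0},{"x":0,"y":0,"z":0,"turn":0,"jaw":0},{"x":0,"y":0,"z":0,"turn":0,"jaw":0}]'

```text
t: 19.28
tool_pos: [0.4985, 0.1274, 0.0506]
tool_rot: [-1.186, 1.23, -1.229]
contact_force: [-3.8, 12.6, 18.2]
opening: 0.0226
```

Run:
```python
from tb import *
c=cams();c=cams();c=cams()
o=ctrl.get_obs();M=R.from_rotvec(o["tool_rot"]).as_matrix();print(o["t"],o["tool_pos"],o["contact_force"],o["wrist_torque"],np.arctan2(M[1,2],M[0,2]),M[:,1],np.abs(o["dq"]).max())
cv2.imwrite("pics/z.png",np.hstack([overlay(c["top"],(165,195,215,245),8,[]),overlay(c["scene"],(300,150,350,200),8,[])]))
cv2.imwrite("pics/zz.png",c["scene"]["img"][:,:,::-1])
```

```text
19.5833 [0.49851126 0.12742609 0.05058492] [-3.21530863 12.6429672  16.8505299 ] [1.89495526 0.7932988  0.12538215] -0.030132751456763463 [ 0.00586607  0.00652128 -0.99996153] 0.0015930052547912482
```

View pics/z.png

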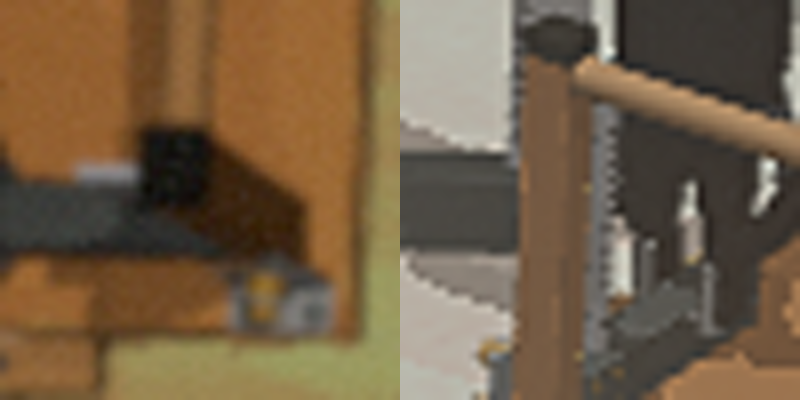

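View pics/zz.png

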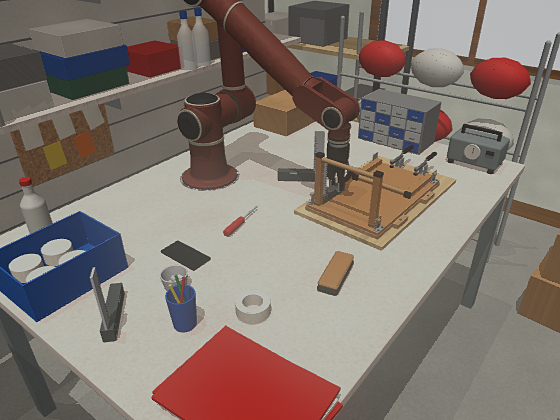

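```bash
python3 -c "
from station import finish_job,ctrl
print(finish_job());o=ctrl.get_obs();print(o['t'],o['tool_pos'],o['contact_force'],o['opening'])"
```

```text
the job is handed in; nothing more can be done
None
the job is handed in; nothing more can be done
```

I finished the job and handed it in at about 19.6 s of the 64 s allowed; no verdict was reported.

- **Leg frame:** I pushed it up by the rail with closed fingers until it snapped home. Pushing further met a hard stop at about 26 N, and I then let go. The pictures taken afterwards match a model of the leg frame standing upright.
- **Square:** Of the three squares, I took the smallest, which measured about 130 × 150 mm against about 170 × 200 mm for the other two. I carried it over the leg and pressed it into the corner on the robot's side, still gripped.

**Last checks**
- **Forces:** The tool read about 12.6 N towards the post and about 17 N up from the table, plus roughly 3.7 N for the square's weight. These include friction, so the pure contact forces may be several newtons lower.
- **Alignment:** The jaw turn was −0.030 rad, equal to the table's measured turn. The tool's tilt was about 0.009 rad, and the arm was not moving.
- **Seating:** The heel face touched the post about 1 mm from where I had worked out. The blade looked flush against it in both views.
- **Bystanders:** They all looked undisturbed in the last picture.

**Disagreement:** Measured from the arm, the square sits about 1 mm off the middle of the post. The top camera put the blade tip about 3 mm off. Both are within the 8 mm limit.

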